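Light a pendant and hold the loupe at its focal height

ROBOT

A 7-joint arm with a two-finger parallel gripper is mounted at the origin on the work surface. World frame = base frame: x ahead of the robot, y to its left, z up, the work surface at z = 0. Lengths are in m, angles in rad, forces in N, time in s.
With the tool pointing down it reaches from about 0.4 to 0.85 m from the base axis. Payload 10.4 kg.
Tool frame: the origin (TCP) lies on the centre line of the jaws, within the pads' length; the fingertips stand 11 mm ahead of it and the grasp point (between the pads) lies 8 mm behind it (tip_reach is the distance from the TCP to the fingertips, in m); z points along the fingers, y is the line along which they close (so a half turn about z gives the same grasp; the last joint's range is limited). The gripper opens to 85 mm and grips with 20 to 120 N. Pads are 22 mm wide; open, the fingers measure 114 mm over their backs; the gripper's body (76 mm by 85 mm) begins 54 mm behind the grasp point. The pads swing forward as they close: fully open they stand 13 mm farther back than shut.
Start: joints at [1.256, 0.332, -0.065, 1.46, 0.022, 1.35, -0.088], TCP at [0.18, -0.599, 0.242] pointing down, gripper open.
Joint ranges: [-2.6, 2.6], [-0.5, 2.12], [-1.47, 1.34], [0.16, 2.42], [-1.27, 4.41], [0.06, 2.06], [-2.6, 2.6]. Speed limits (rad/s): [2.22, 2.22, 2.79, 2.79, 3.14, 3.14, 3.14].

INTERFACE

Orientations are given as a unit quaternion [x, y, z, w].
In Python, from workcell import get_obs, camera, hand_in, tip_reach gives the robot as it stands. The module is installed in compiled form; this text tells all that it offers.
- The arm moves only by the tool move_arm, never from a script. Its argument "plan" is a list of rows, each an object with "delta_pos": the shift along the tool's x, y, z in a scale on which 1.0 is 0.6 m, a list of three; "turn": the turn, a rotation vector about the tool's x, y, z in fractions of the full range, 1 being 90 degrees, a list of three; "fingers": the closure, from 0 (fully open) to 1 (shut). A call has 1 to 12 rows; each row is the pose to reach, as a shift and turn from the pose commanded when the call began, along the tool's axes at that moment; what a row does not reach only later rows make up. A row lasts 1/8 s, in which the tool goes at most 62.5 mm and 10.7 degrees, less where a joint would pass 70% of its speed; a pose out of reach is approached as far as the arm can. Shift and turn numbers lie between -1 and 1, and a call with a number outside is refused. A call with a gripper value outside its range is refused whole. The fingers move at their own pace and stop on an object; "force" is the grip in N (left out, the last holds). Time passes only in rows, so rows that repeat a pose let the fingers close. It gives the time, the measured TCP pose, the force, the opening and the grip force at its end, in the units of the state.
- get_obs(): the state, without advancing time (a new reading comes with each control period).
- camera(name): name is "side" or "top" or "wrist"; returns a dict with "color" (480x640x3 uint8, red, green, blue), "range_z" (480x640 float32, m along the optical axis (not along the pixel's ray), 0 where there is no reading), "fx", "fy", "cx", "cy" (pixels), "R" (3x3) and "t" (3): a world point X has camera coordinates R X + t; the wrist camera has in their place "tool_from_camera" (4x4, takes a point from camera to tool coordinates, whose origin is the TCP and whose axes are the flange's). Camera axes: x right, y down, z forward; pixel columns grow to the right and rows downward; lengths in m; the calibration is good to about 2 mm. A picture is of the moment at which its call begins: read the wrist's pose just before it.
- hand_in(): hands the job in; it is judged then, once.
The state is a dict: "clock": time; "joint_pos": joint angles; "joint_velocities": joint speeds; "tau": joint torques, N m; "position": TCP position; "ee_rot": TCP orientation; "ft_force": force on the tool from outside, world axes, zero at the start; "torque": the same for the moment, N m; "grip_width": opening from 0.0 (shut) to 1.0 (fully open); "grasp_force": force on a finger pad.
Only numpy, scipy, OpenCV 4.12 (cv2) and the standard library are available. Lean on these libraries where they do the work, as an engineer would, in place of code of your own. Each camera call takes 0.05 s, during which the arm holds its last target. There are 200 camera calls.

TASK

First swing the stiff-jointed bench lamp round by hand until its head points straight at the copper leaf pendant on the inspection stand, and leave it there. Then pick up the red-handled loupe by its handle and hold it level in the air with its lens centred over the pendant and the middle of the lens at the same height as the orange focus collar on the stand's post. Finish while still holding it there, still and touching nothing else, and leave the pendant, the collar and everything else on the bench where they are.

Things in the scene. Friction and masses are not known exactly. Their poses are not given: they have to be found in the camera images.
- stand: fixed inspection stand: dark wood base 190 x 130 x 14 (local x from -75 to +115, y +-65) with a white pad whose top is 20 above the bench; a thin steel post (10 dia, top 170 above the bench) stands at local x = +90, y = 0. Origin on the bench under the middle of the pendant's place; turned about vertical by a varying yaw
- focus_mark (a point): centre of the orange focus collar (26 dia, 10 high, with a small thumbscrew to 22 on its +x side) on the stand's post; it marks the height for the lens and is set at a different height each time (85 to 135 above the bench). It slides stiffly on the post (3 N) if pushed: leave it alone. Axes as the stand's, z up
- pendant: copper leaf pendant with amber stone, about 48 x 24 x 5 (stone to 11), lying loose on the white pad. Origin: centre of its underside; x along the leaf
- lamp_arm (a joint): angle of the lamp arm about the vertical lamp post, rad; it grows anticlockwise seen from above, range -0.7 to 2.1; it stays where left (friction about 0.3 N m, some 2.3 N at the stub). At the start the head lies towards the robot, on the clockwise side of the pendant's direction, so the angle must grow by 0.5 to 2.0 rad
- lamp_pivot (a point): point on the lamp's vertical hinge axis, 165 above the bench, at the height of the arm (lamp base 120 dia and fixed, post 18 dia, top of the hinge cap 178 above the bench). Its frame turns with the arm: the arm, and the head's line of sight seen from above, run along its -x axis; z up. The lamp points straight at the pendant when the pendant lies on this -x axis seen from above
- lamp_stub (a point): top centre of the upright black round stub (16 dia, 47 tall, top 225 above the bench) on the blue lamp head, for moving the lamp by hand: pinch it from above. It is 130 from the hinge axis; the head under it is a 34 dia hub whose top is 178 above the bench; the blue shade (62 dia at its mouth) reaches 50 further out and slopes down
- loupe: loupe lying flat on the bench, 0.08 to 0.18 kg: round brass-rimmed clear lens, 64 outer dia, 18 thick, with a straight red handle 16 wide, 19 thick, 115 long running along its -x axis from 42 to 157 from the lens centre. Origin: under the lens centre, at bench level; z up
- lens (a point): middle of the loupe's lens, 10 above its underside; axes as the loupe's
- loupe_grip (a point): point on the middle of the red handle, 75 from the lens centre (10 above the underside), near the loupe's centre of mass, good for grasping with the fingers closing across the handle
- mug: blue ceramic mug, 82 dia x 95 high: bystander, loose, leave alone. Origin: centre of its underside
- bead_box: closed clear box of beads, 70 x 70 x 28 (33 to the top of the beads): bystander, loose, leave alone. Origin: centre of its underside
- bead_bowl: white bowl of coloured beads, 96 dia x 45 high: bystander, loose, leave alone. Origin: centre of its underside
- jar: glass jar with metal lid, 60 dia x 85 high: bystander, loose, leave alone. Origin: centre of its underside
- pliers: blue-handled pliers lying flat, about 150 long, 60 wide, 16 high: bystander, loose, leave alone. Origin: on the bench near the joint of the jaws
- lamp: the whole blue swing-arm lamp; origin on the bench under its post, its base and post fixed (see the lamp_pivot, lamp_stub and lamp_arm entries)

How it is judged:
On the way, in this order (a step that is already met when the one before it is completed fails the run):
1. the lamp points at the pendant and has stopped, the loupe still lying on the bench (y of pendant in the frame of lamp_pivot between -0.03 and 0.03 m and x of pendant in the frame of lamp_pivot below 0 m and velocity of joint lamp_arm between -0.05 and 0.05 rad/s and height (world z) of lens below 0.02 m), for 0.2 s.
2. the loupe is in the hand, lifted clear of the bench (height (world z) of lens above 0.04 m and contact force between the fingers and loupe above 0.5 N), for 0.2 s.
At the end, for the whole second after the job is handed in: Fingers hold the loupe, still, level within 0.10 rad, lens centre within 12 mm of the pendant's seen from above and within 6 mm of the collar's height; loupe and hand touch neither stand, pendant nor lamp; the lamp arm's line passes within 30 mm of the pendant's centre (y of pendant in the frame of lamp_pivot between -0.03 and 0.03 m and x of pendant in the frame of lamp_pivot below 0 m and horizontal distance between lens and pendant below 0.012 m and z of lens in the frame of focus_mark between -0.006 and 0.006 m and angle between loupe's own z axis and vertical below 0.1 rad and contact force between the fingers and loupe above 0.5 N and linear speed of loupe below 0.02 m/s and angular speed of loupe below 0.15 rad/s and contact force between each of loupe, the arm, the fingers and stand below 0.2 N and contact force between loupe and pendant below 0.2 N and contact force between each of the arm, the fingers, loupe and lamp below 0.2 N); the arm keeps its last pose, push and grip.
It fails at once if the focus collar is moved by more than 3 mm (distance of focus_mark from where it was at the start of the episode above 0.003 m).
It fails at once if the pendant is moved by more than 6 mm (distance of pendant from where it was at the start of the episode above 0.006 m).
It fails at once if a bystander (mug, bead box, bowl, jar, pliers) is moved by more than 20 mm (distance of any of mug, bead_box, bead_bowl, jar, pliers from where it was at the start of the episode above 0.02 m).
It also fails if it takes over 67 s, if anything falls off the work surface, if the arm or the gripper's body presses on something with over 40 N, if the wrist force passes 120 N, or if a joint passes its speed limit or range.

## Working session

There is one attempt and no reset: what is moved stays moved. The work goes in short steps, Python scripts to look and compute and a tool call to move; the robot and the scene stay as the last step left them, time stands still between calls to the robot, and variables do not carry over. Pictures are saved under pics/ and viewed, at most 10 in all, crops included, and the job is handed in when it is done.

Besides the shell and the picture viewer there is one more tool, called after "Emit:" as a command line: name --argument value ..., lists and objects as JSON in quotes. move_arm: Moves the arm, as the interface text tells. Its arguments: {"type":"object","properties":{"plan":{"type":"array","items":{"type":"object","properties":{"delta_pos":{"type":"array","items":{"type":"number"}},"turn":{"type":"array","items":{"type":"number"}},"fingers":{"type":"number"}}}},"force":{"type":"number"}},"required":["plan"]}

```bash
mkdir -p pics; cat > h.py <<'E'
import numpy as np, cv2, pickle
from workcell import get_obs, camera
def snap(n,tag):
    o=get_obs(); c=camera(n); c['obs']=o
    pickle.dump(c,open(f'{tag}.pkl','wb')); cv2.imwrite(f'pics/{tag}.png',c['color'][:,:,::-1]); return c
def load(tag): return pickle.load(open(f'{tag}.pkl','rb'))
def ray(c,u,v):
    d=np.array([(u-c['cx'])/c['fx'],(v-c['cy'])/c['fy'],1.0]); R=np.array(c['R']);t=np.array(c['t'])
    return -R.T@t, R.T@d
def depth(c,u,v,r=1):
    p=c['range_z'][int(v)-r:int(v)+r+1,int(u)-r:int(u)+r+1]; p=p[p>0]
    o,d=ray(c,u,v); return o+d*np.median(p) if len(p) else None
def atz(c,u,v,z):
    o,d=ray(c,u,v); return o+d*(z-o[2])/d[2]
def tri(c1,p1,c2,p2):
    o1,d1=ray(c1,*p1);o2,d2=ray(c2,*p2)
    s=np.linalg.lstsq(np.c_[d1,-d2],o2-o1,rcond=None)[0]
    a=o1+d1*s[0];b=o2+d2*s[1]; return (a+b)/2,np.linalg.norm(a-b)
E
python3 - <<'E'
from h import *
np.set_printoptions(precision=4,suppress=True)
for n in('top','side'):
    c=snap(n,n+'0'); print(n,c['fx'],(-np.array(c['R']).T@c['t']), np.array(c['R'])[2])
print(c['obs'])
E
```

```text
top 472.0318105858603 [ 0.3538 -0.0003  1.2839] [ 0.1442 -0.0057 -0.9895]
side 547.7115427781376 [0.0928 1.1505 1.0424] [ 0.3001 -0.759  -0.5777]
{'clock': 0.05, 'joint_pos': array([ 1.2564,  0.3329, -0.0647,  1.4609,  0.0216,  1.3499, -0.0885]), 'joint_velocities': array([-0.0013,  0.0011,  0.0017, -0.0012,  0.0007,  0.0004,  0.001 ]), 'tau': array([  0.0019, -62.737 ,   0.0492, -39.2849,   0.0163,   0.0073,
         0.0001]), 'position': array([ 0.1797, -0.5982,  0.2415]), 'ee_rot': array([ 0.9894,  0.1454, -0.0001, -0.0007]), 'ft_force': array([ 0.4379,  0.6333, -0.4309]), 'torque': array([-0.081 , -0.0385,  0.0325]), 'grasp_force': 0.0, 'grip_width': 1.0010688963378136}
```

View pics/top0.png

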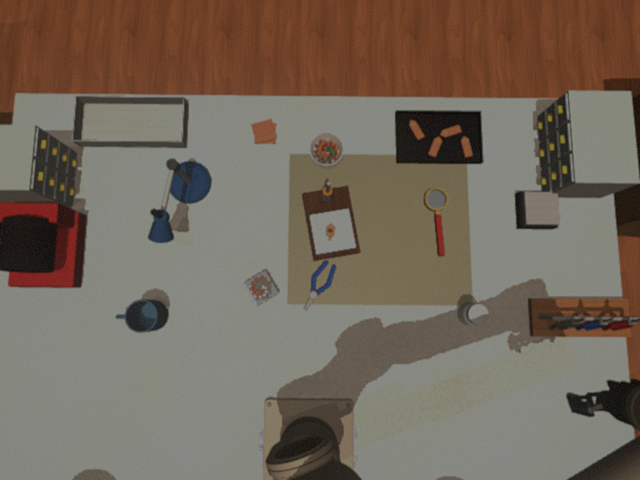

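View pics/side0.png

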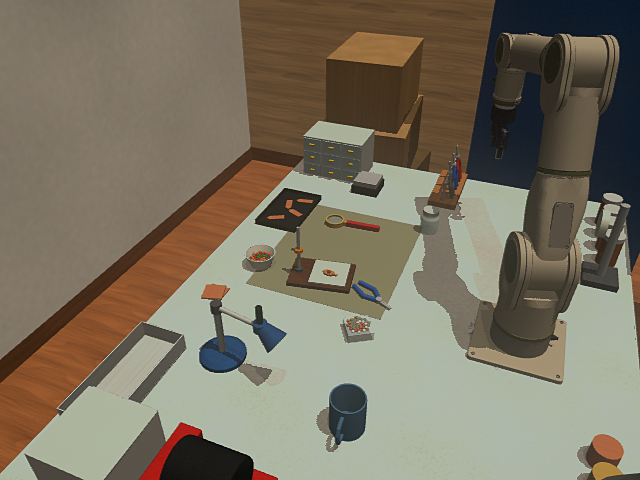

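Top view: lamp post (172,164), stub (157,212), pendant (330,231), collar (327,190), loupe lens (436,199), handle end (441,254). Side view: pendant (330,272), collar (298,250), stub (258,310). I'll enlarge both.

```bash
python3 - <<'E'
from h import *
def tiles(tag,boxes):
    I=cv2.imread(f'pics/{tag}.png'); out=[]
    for (x,y,w,h) in boxes:
        t=cv2.resize(I[y:y+h,x:x+w],(400,300),interpolation=cv2.INTER_CUBIC)
        s=400/w
        for k in range(0,w,10): cv2.line(t,(int(k*s),0),(int(k*s),6 if k%50 else 12),(0,0,255),1)
        for k in range(0,h,10): cv2.line(t,(0,int(k*s)),(6,int(k*s)),(0,0,255),1)
        cv2.putText(t,f'{x},{y} x{s:.1f}',(15,25),0,.5,(0,0,255),1); out.append(t)
    return np.vstack([np.hstack(out[:2]),np.hstack(out[2:])])
cv2.imwrite('pics/cropT.png',tiles('top0',[(140,150,80,60),(140,190,80,60),(295,180,80,60),(400,185,100,75)]))
cv2.imwrite('pics/cropS.png',tiles('side0',[(195,285,100,75),(280,220,80,60),(300,240,80,60),(315,200,80,60)]))
E
```

```text
(no output)
```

View pics/cropT.png

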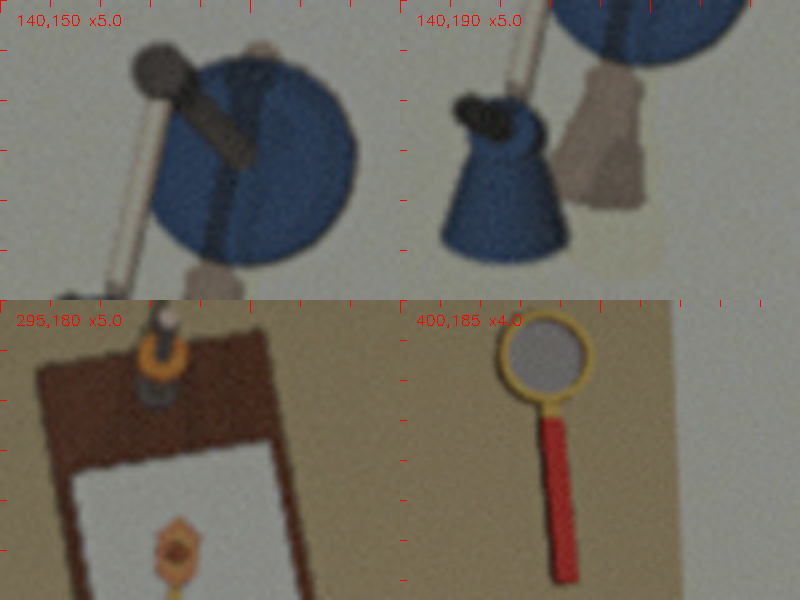

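View pics/cropS.png

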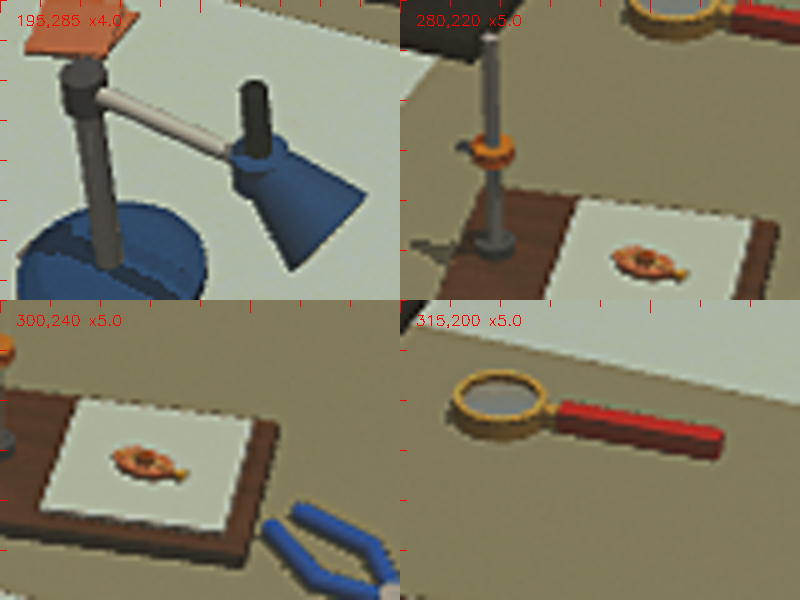

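Top crop (full-frame pixels): cap (171.7,164.2), stub top (153.8,211.4), stone (330.6,230.4), collar (327.6,191), lens (436.3,199.2), handle end (441.4,255). Side crop: cap top (216,301), stub top (258.5,306.5), collar (298.5,250.2), stone (328.8,271.8), lens (335,219.7), handle end (379,226).

```bash
python3 - <<'E'
from h import *
np.set_printoptions(precision=4,suppress=True)
T=load('top0');S=load('side0')
P=dict(cap=((171.7,164.2),(216,301)),stub=((153.8,211.4),(258.5,306.5)),stone=((330.6,230.4),(328.8,271.8)),collar=((327.6,191),(298.5,250.2)),lens=((436.3,199.2),(335,219.7)),hend=((441.4,255),(379,226)),posttop=((327.8,183.5),(298,228)))
for k,(a,b) in P.items(): print(k,*tri(T,a,S,b),depth(T,*a),depth(S,*b))
for k,z in dict(cap=.178,stub=.225,stone=.03,lens=.018,hend=.019,posttop=.17).items(): print(k,atz(T,*P[k][0],z),atz(S,*P[k][1],z))
# color segmentation
for n,c in(('T',T),('S',S)):
    h=cv2.cvtColor(c['color'],cv2.COLOR_RGB2HSV).astype(int)
    box={'T':(310,205,350,260),'S':(315,262,345,285)}[n]
    m=np.zeros(h.shape[:2],bool); x0,y0,x1,y1=box
    m[y0:y1,x0:x1]=((h[...,1]>110)&(h[...,2]>80))[y0:y1,x0:x1]
    nn,l,st,ce=cv2.connectedComponentsWithStats(m.astype(np.uint8)); print(n,st[1:],ce[1:])
    i=1+st[1:,4].argmax(); v,u=np.where(l==i); X=np.array([atz(c,a,b,.024) for a,b in zip(u,v)])
    print('pend',X.mean(0),X.min(0),X.max(0))
    # orange collar
    x0,y0,x1,y1={'T':(315,180,340,202),'S':(288,240,308,262)}[n]
    m=((h[...,0]<22)&(h[...,1]>150)&(h[...,2]>110)); k=np.zeros_like(m);k[y0:y1,x0:x1]=m[y0:y1,x0:x1]
    v,u=np.where(k); print('collar px',len(u),u.mean(),v.mean(),u.min(),u.max(),v.min(),v.max())
    # red handle
    x0,y0,x1,y1={'T':(425,205,450,265),'S':(340,210,390,240)}[n]
    m=((h[...,0]<8)|(h[...,0]>172))&(h[...,1]>170)&(h[...,2]>90); k=np.zeros_like(m);k[y0:y1,x0:x1]=m[y0:y1,x0:x1]
    v,u=np.where(k); X=np.array([atz(c,a,b,.019) for a,b in zip(u,v)])
    print('handle',X.mean(0),X.min(0),X.max(0), np.linalg.svd(X-X.mean(0))[2][0])
E
```

```text
cap [0.6916 0.3338 0.1806] 0.00042763730251269455 [0.6921 0.3344 0.1782] [0.6947 0.3299 0.1764]
stub [0.5655 0.3556 0.2239] 0.0017917397041098996 [0.5661 0.3553 0.2257] [0.5648 0.3552 0.2236]
stone [ 0.5572 -0.057   0.0228] 0.001528465933011336 [ 0.5571 -0.0565  0.0284] [ 0.554  -0.0508  0.0281]
collar [ 0.6507 -0.0464  0.0848] 0.0022006320820951684 [ 0.6475 -0.0455  0.1024] [ 0.6441 -0.0347  0.0941]
lens [ 0.6483 -0.3492  0.0122] 0.0014224993671212282 [ 0.6494 -0.3495  0.0106] [ 0.6498 -0.3552  0.0081]
hend [ 0.4922 -0.3559  0.0207] 0.002345212259551966 [ 0.4941 -0.3576  0.0137] [ 0.4982 -0.3832  0.0023]
posttop [ 0.6491 -0.0438  0.1662] 0.0023978917101935347 [ 0.6498 -0.0434  0.1681] [ 0.6475 -0.0429  0.1668]
cap [0.6922 0.3345 0.178 ] [0.6936 0.3314 0.178 ]
stub [0.5662 0.3555 0.225 ] [0.564  0.3566 0.225 ]
stone [ 0.5568 -0.0565  0.03  ] [ 0.5532 -0.0485  0.03  ]
lens [ 0.6477 -0.3475  0.018 ] [ 0.6444 -0.3407  0.018 ]
hend [ 0.4935 -0.3561  0.019 ] [ 0.4917 -0.3585  0.019 ]
posttop [ 0.6493 -0.0433  0.17  ] [ 0.6454 -0.0385  0.17  ]
T [[327 224   7  16  78]] [[329.9744 230.7564]]
pend [ 0.5568 -0.055   0.024 ] [ 0.5342 -0.0632  0.024 ] [ 0.5753 -0.047   0.024 ]
collar px 41 326.7560975609756 191.5609756097561 323 331 187 195
handle [ 0.5489 -0.3524  0.019 ] [ 0.4935 -0.361   0.019 ] [ 0.6033 -0.3443  0.019 ] [-0.9982 -0.0602 -0.    ]
S [[323 269  15   7  54]
 [315 284   2   1   2]] [[329.1296 272.1111]
 [315.5    284.    ]]
pend [ 0.5545 -0.0546  0.024 ] [ 0.5293 -0.0663  0.024 ] [ 0.5753 -0.0438  0.024 ]
collar px 30 298.1 249.53333333333333 294 302 247 253
handle [ 0.5483 -0.3504  0.019 ] [ 0.493  -0.3606  0.019 ] [ 0.6028 -0.3404  0.019 ] [-0.998  -0.0625 -0.    ]
```

```bash
cat >> h.py <<'E'
from scipy.spatial.transform import Rotation as Ro
def deltas(pts,yaw=None):
    o=get_obs(); R=Ro.from_quat(o['ee_rot']); print('t',o['clock'],'p',np.round(o['position'],4),'w',round(float(o['grip_width']),3))
    for p in pts: print(p,np.round(R.inv().apply(np.array(p)-o['position']),4))
    if yaw is not None:
        c,s=np.cos(yaw),np.sin(yaw); G=Ro.from_matrix(np.array([[c,s,0],[s,-c,0],[0,0,-1]]))
        print('turn',np.round((R.inv()*G).as_rotvec(),4))
E
python3 -c "
from h import *
deltas([(.48,-.25,.32),(.566,.355,.31)],.06)"
```

```text
t 0.1 p [ 0.1797 -0.5982  0.2416] w 0.997
(0.48, -0.25, 0.32) [ 0.3878 -0.2472 -0.0781]
(0.566, 0.355, 0.31) [ 0.6442 -0.8019 -0.0674]
turn [-1.300e-03  2.000e-04  2.318e-01]
```

The rows are not in the units I measure in: shifts go in shares of 0.6 m and turns go in shares of 90 degrees. I convert before sending: 0.476 m / 0.6 = 0.7933, -0.06 m / 0.6 = -0.1, 0.23 rad / 1.5708 = 0.1464.

Emit:
move_arm --plan '[{"delta_pos": [0.0833,-0.05,-0.0667],"turn": [0,0,0.0637]},{"delta_pos": [0.1667,-0.1,-0.1],"turn": [0,0,0.1464]},{"delta_pos": [0.2467,-0.1567,-0.13],"turn": [0,0,0.1464]},{"delta_pos": [0.3267,-0.2083,-0.13],"turn": [0,0,0.1464]},{"delta_pos": [0.4067,-0.26,-0.13],"turn": [0,0,0.1464]},{"delta_pos": [0.4867,-0.31,-0.13],"turn": [0,0,0.1464]},{"delta_pos": [0.5667,-0.3617,-0.13],"turn": [0,0,0.1464]},{"delta_pos": [0.6467,-0.4117,-0.13],"turn": [0,0,0.1464]},{"delta_pos": [0.6833,-0.4917,-0.13],"turn": [0,0,0.1464]},{"delta_pos": [0.7217,-0.5717,-0.1267],"turn": [0,0,0.1464]},{"delta_pos": [0.7583,-0.6517,-0.1233],"turn": [0,0,0.1464]},{"delta_pos": [0.7933,-0.7317,-0.12],"turn": [0,0,0.1464]}]'

```text
validation failed for argument at $.pl...
```

```bash
python3 -c "
from h import *
deltas([(.535,.30,.31),(.53,.31,.31),(.566,.355,.31)],.06)"
```

```text
t 0.1 p [ 0.1797 -0.5982  0.2416] w 0.997
(0.535, 0.3, 0.31) [ 0.5987 -0.7581 -0.0674]
(0.53, 0.31, 0.31) [ 0.5968 -0.7691 -0.0674]
(0.566, 0.355, 0.31) [ 0.6442 -0.8019 -0.0674]
turn [-1.300e-03  2.000e-04  2.318e-01]
```

Scaled: 0.388 m / 0.6 = 0.6467, -0.06 m / 0.6 = -0.1, 0.23 rad / 1.5708 = 0.1464.

Emit:
move_arm --plan '[{"delta_pos": [0.0833,-0.05,-0.0667],"turn": [0,0,0.0637],"fingers": 0},{"delta_pos": [0.1667,-0.1,-0.1],"turn": [0,0,0.1464],"fingers": 0},{"delta_pos": [0.2467,-0.1567,-0.13],"turn": [0,0,0.1464],"fingers": 0},{"delta_pos": [0.3267,-0.2083,-0.13],"turn": [0,0,0.1464],"fingers": 0},{"delta_pos": [0.4067,-0.26,-0.13],"turn": [0,0,0.1464],"fingers": 0},{"delta_pos": [0.4867,-0.31,-0.13],"turn": [0,0,0.1464],"fingers": 0},{"delta_pos": [0.5667,-0.3617,-0.13],"turn": [0,0,0.1464],"fingers": 0},{"delta_pos": [0.6467,-0.4117,-0.13],"turn": [0,0,0.1464],"fingers": 0},{"delta_pos": [0.6467,-0.4117,-0.13],"turn": [0,0,0.1464],"fingers": 0},{"delta_pos": [0.6467,-0.4117,-0.13],"turn": [0,0,0.1464],"fingers": 0}]'

```text
clock: 1.35
position: [0.4799, -0.251, 0.3199]
ee_rot: [1.0, 0.031, -0.0, 0.0]
ft_force: [-0.5, -0.1, -0.7]
grip_width: 1.002
grasp_force: 0.0
```

```bash
python3 -c "
from h import *
deltas([(.48,-0.05,.36),(.566,.355,.31)],.06)
c=snap('wrist','w0');print(c['tool_from_camera'],c['fx'])"
```

```text
t 1.35 p [ 0.4799 -0.251   0.3199] w 1.002
(0.48, -0.05, 0.36) [ 0.0124 -0.2006 -0.0401]
(0.566, 0.355, 0.31) [ 0.1232 -0.5995  0.0098]
turn [0.0001 0.0009 0.0016]
[[-9.32165445e-04 -9.50631184e-01 -3.10321579e-01  8.02801181e-02]
 [ 9.99999457e-01 -7.41739174e-04 -7.31642801e-04  1.91493945e-05]
 [ 4.65344791e-04 -3.10322093e-01  9.50631360e-01 -1.32408755e-01]
 [ 0.00000000e+00  0.00000000e+00  0.00000000e+00  1.00000000e+00]] 422.9655757177739
```

Scaled: -0.2 m / 0.6 = -0.3333, -0.16 m / 0.6 = -0.2667.

Emit:
move_arm --plan '[{"delta_pos": [0.02,-0.0917,-0.0333],"turn": [0,0,0],"fingers": 0},{"delta_pos": [0.02,-0.1833,-0.0667],"turn": [0,0,0],"fingers": 0},{"delta_pos": [0.02,-0.2667,-0.0667],"turn": [0,0,0],"fingers": 0},{"delta_pos": [0.02,-0.3333,-0.0667],"turn": [0,0,0],"fingers": 0},{"delta_pos": [0.02,-0.3333,-0.0667],"turn": [0,0,0],"fingers": 0},{"delta_pos": [0.02,-0.3333,-0.0667],"turn": [0,0,0],"fingers": 0}]'

```text
clock: 2.15
position: [0.4797, -0.0519, 0.3603]
ee_rot: [1.0, 0.03, -0.0, 0.0]
ft_force: [0.3, 0.2, 0.3]
grip_width: 0.998
grasp_force: 0.0
```

```bash
python3 -c "
from h import *
deltas([(.566,.355,.30)],.06)
c=snap('wrist','w1')"
```

```text
t 2.15 p [ 0.4797 -0.0519  0.3603] w 0.998
(0.566, 0.355, 0.3) [ 0.1102 -0.4011  0.06  ]
turn [ 0.0007  0.0001 -0.0008]
```

View pics/w1.png

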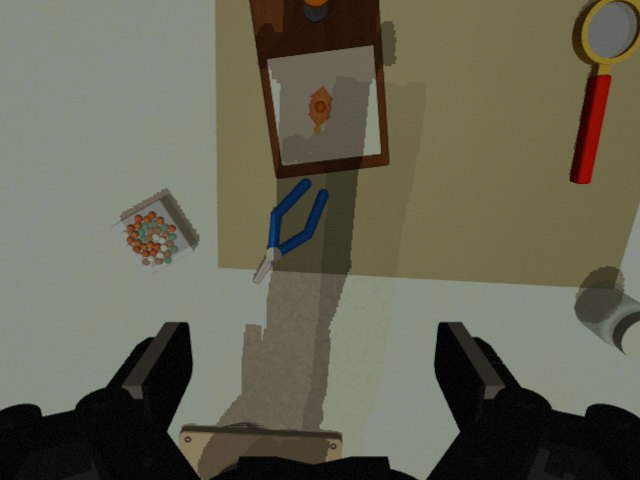

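Wrist view: stone at (320,106), leaf rows 87–125 with bail to 134; collar at the top edge (315,3); fingers and bystanders are clear.

```bash
cat >> h.py <<'E'
def wr(c):
    R=Ro.from_quat(c['obs']['ee_rot']).as_matrix(); M=np.array(c['tool_from_camera'])
    A=R@M[:3,:3]; o=R@M[:3,3]+c['obs']['position']; c['R']=A.T; c['t']=-A.T@o; return c
E
python3 -c "
from h import *
c=wr(load('w1'))
for p in((320,106),(319,110)): print(atz(c,*p,.025),depth(c,*p))
S=load('side0')
# collar height: side ray at post xy
for xy in((.648,-.042),(.646,-.041)):
    o,d=ray(S,298.1,249.5); n=np.array([d[0],d[1]]); s=n@(np.array(xy)-o[:2])/(n@n); print(o+d*s)
"
```

```text
[ 0.55889024 -0.05455985  0.025     ] [ 0.55890327 -0.0544624   0.03108421]
[ 0.55482085 -0.05376097  0.025     ] [ 0.55487488 -0.05368966  0.02998329]
[ 0.64862365 -0.04170925  0.09076136]
[ 0.64788359 -0.04012186  0.09202853]
```

Scaled: -0.401 m / 0.6 = -0.6683, -0.37 m / 0.6 = -0.6167.

Emit:
move_arm --plan '[{"delta_pos": [0.025,-0.0917,0],"turn": [0,0,0],"fingers": 0},{"delta_pos": [0.05,-0.1833,0],"turn": [0,0,0],"fingers": 0},{"delta_pos": [0.075,-0.275,0.0167],"turn": [0,0,0],"fingers": 0},{"delta_pos": [0.1,-0.3667,0.0333],"turn": [0,0,0],"fingers": 0},{"delta_pos": [0.125,-0.4583,0.05],"turn": [0,0,0],"fingers": 0},{"delta_pos": [0.15,-0.55,0.0667],"turn": [0,0,0],"fingers": 0},{"delta_pos": [0.1667,-0.6167,0.0833],"turn": [0,0,0],"fingers": 0},{"delta_pos": [0.1833,-0.6683,0.1],"turn": [0,0,0],"fingers": 0},{"delta_pos": [0.1833,-0.6683,0.1],"turn": [0,0,0],"fingers": 0},{"delta_pos": [0.1833,-0.6683,0.1],"turn": [0,0,0],"fingers": 0}]'

```text
clock: 3.45
position: [0.5661, 0.3553, 0.3]
ee_rot: [1.0, 0.03, -0.0, 0.0]
ft_force: [0.3, -0.7, 0.6]
grip_width: 1.001
grasp_force: 0.0
```

```bash
python3 -c "
from h import *
deltas([(.566,.355,.202)],.06)"
```

```text
t 3.45 p [0.5661 0.3553 0.3   ] w 1.001
(0.566, 0.355, 0.202) [-0.0001  0.0002  0.098 ]
turn [ 0.0009  0.0002 -0.0004]
```

Scaled: 0.094 m / 0.6 = 0.1567, 0.075 m / 0.6 = 0.125.

Emit:
move_arm --plan '[{"delta_pos": [0,0,0.0667],"turn": [0,0,0],"fingers": 0},{"delta_pos": [0,0,0.125],"turn": [0,0,0],"fingers": 0.2},{"delta_pos": [0,0,0.1567],"turn": [0,0,0],"fingers": 0.4},{"delta_pos": [0,0,0.1567],"turn": [0,0,0],"fingers": 1},{"delta_pos": [0,0,0.1567],"turn": [0,0,0],"fingers": 1},{"delta_pos": [0,0,0.1567],"turn": [0,0,0],"fingers": 1},{"delta_pos": [0,0,0.1567],"turn": [0,0,0],"fingers": 1},{"delta_pos": [0,0,0.1567],"turn": [0,0,0],"fingers": 1},{"delta_pos": [0,0,0.1567],"turn": [0,0,0],"fingers": 1}]' --force 30

```text
clock: 4.58
position: [0.5656, 0.3573, 0.2081]
ee_rot: [1.0, 0.031, 0.001, -0.0]
ft_force: [-0.0, -0.9, 6.5]
grip_width: 0.177
grasp_force: 30.2
```

```bash
python3 -c "
from h import *
deltas([],.06)
o=get_obs();R=Ro.from_quat(o['ee_rot'])
P=np.array([.692,.3335]);s=o['position'][:2]-P;print(np.hypot(*s))
p=np.array([.556,-.0545])-P; a0=np.arctan2(s[1],s[0]);a1=np.arctan2(p[1],p[0])+2*np.pi;print(a0,a1,a1-a0)
for k in range(1,15):
    a=a0+(a1-a0)*k/14; q=P+.129*np.array([np.cos(a),np.sin(a)]); print(k,np.round(q,4),np.round(R.inv().apply([*(q-o['position'][:2]),0]),4))
"
```

```text
t 4.575 p [0.5656 0.3573 0.2081] w 0.177
turn [-0.0008 -0.0023  0.0015]
0.12859906710403834
2.9557727094010264 4.375255024207453 1.4194823148064266
1 [0.5635 0.3444] [-0.0029  0.0127 -0.    ]
2 [0.563  0.3313] [-0.0042  0.0257 -0.    ]
3 [0.5639 0.3183] [-0.0041  0.0388 -0.    ]
4 [0.5661 0.3054] [-0.0027  0.0518 -0.    ]
5 [0.5696 0.2928] [ 0.      0.0646 -0.    ]
6 [0.5743 0.2806] [ 0.004  0.077 -0.   ]
7 [0.5803 0.269 ] [ 0.0092  0.089  -0.    ]
8 [0.5874 0.258 ] [ 0.0157  0.1004 -0.    ]
9 [0.5956 0.2478] [ 0.0232  0.1111 -0.    ]
10 [0.6048 0.2385] [ 0.0318  0.121  -0.    ]
11 [0.6148 0.2301] [ 0.0413  0.1299 -0.    ]
12 [0.6257 0.2229] [0.0517 0.1378 0.    ]
13 [0.6372 0.2167] [0.0628 0.1447 0.    ]
14 [0.6493 0.2118] [7.460e-02 1.504e-01 1.000e-04]
```

Emit:
move_arm --plan '[{"delta_pos": [-0.005,0.0217,-0.0033],"turn": [0,0,0],"fingers": 1},{"delta_pos": [-0.0067,0.0433,-0.0033],"turn": [0,0,0],"fingers": 1},{"delta_pos": [-0.0067,0.065,-0.0033],"turn": [0,0,0],"fingers": 1},{"delta_pos": [-0.005,0.0867,-0.0033],"turn": [0,0,0],"fingers": 1},{"delta_pos": [0,0.1083,-0.0033],"turn": [0,0,0],"fingers": 1},{"delta_pos": [0.0067,0.1283,-0.0033],"turn": [0,0,0],"fingers": 1},{"delta_pos": [0.015,0.1483,-0.0033],"turn": [0,0,0],"fingers": 1},{"delta_pos": [0.0267,0.1667,-0.0033],"turn": [0,0,0],"fingers": 1},{"delta_pos": [0.0383,0.185,-0.0033],"turn": [0,0,0],"fingers": 1},{"delta_pos": [0.0533,0.2017,-0.0033],"turn": [0,0,0],"fingers": 1},{"delta_pos": [0.0533,0.2017,-0.0033],"turn": [0,0,0],"fingers": 1}]'

```text
clock: 5.95
position: [0.6062, 0.2365, 0.2084]
ee_rot: [1.0, 0.03, 0.001, 0.0]
ft_force: [2.2, 1.6, -3.3]
grip_width: 0.179
grasp_force: 30.6
```

```bash
python3 -c "
from h import *
deltas([(.6148,.2301,.208),(.6257,.2229,.208),(.6372,.2167,.208),(.6493,.2118,.208)],.06);print(get_obs()['ft_force'],get_obs()['joint_pos'])"
```

```text
t 5.95 p [0.6062 0.2365 0.2084] w 0.179
(0.6148, 0.2301, 0.208) [0.0082 0.0069 0.0004]
(0.6257, 0.2229, 0.208) [0.0187 0.0148 0.0004]
(0.6372, 0.2167, 0.208) [0.0298 0.0216 0.0005]
(0.6493, 0.2118, 0.208) [0.0416 0.0273 0.0005]
turn [ 0.0006 -0.0017 -0.0007]
[ 2.16913279  1.60571508 -3.3094408 ] [ 0.08142298  0.50694037 -0.73682333  1.40303876  0.34153331  1.35967265
 -2.17464229]
```

Scaled: 0.042 m / 0.6 = 0.07, 0.03 m / 0.6 = 0.05.

Emit:
move_arm --plan '[{"delta_pos": [0.0133,0.0117,0],"turn": [0,0,0],"fingers": 1},{"delta_pos": [0.0317,0.025,0],"turn": [0,0,0],"fingers": 1},{"delta_pos": [0.05,0.0358,0],"turn": [0,0,0],"fingers": 1},{"delta_pos": [0.07,0.045,0],"turn": [0,0,0],"fingers": 1},{"delta_pos": [0.07,0.045,0],"turn": [0,0,0],"fingers": 1},{"delta_pos": [0.07,0.045,0],"turn": [0,0,0],"fingers": 1}]'

```text
clock: 6.7
position: [0.6496, 0.2136, 0.2085]
ee_rot: [1.0, 0.03, 0.001, -0.0]
ft_force: [2.8, 4.0, -3.1]
grip_width: 0.177
grasp_force: 30.7
```

```bash
python3 -c "
from h import *
deltas([(.6493,.2118,.208),(.6493,.2118,.30)],.06)
snap('side','side1');snap('top','top1')
T=load('top1')
P=np.array([.692,.3335])
o=get_obs();s=o['position'][:2]-P;d=s/np.hypot(*s);p=np.array([.556,-.0545])-P;print('offset',d[0]*p[1]-d[1]*p[0], np.hypot(*s))
I=cv2.imread('pics/side1.png')[200:320,180:340];J=cv2.imread('pics/top1.png')[150:270,160:320]
cv2.imwrite('pics/c1.png',np.hstack([cv2.resize(a,(400,300)) for a in(I,J)]))"
```

```text
t 6.7 p [0.6496 0.2136 0.2085] w 0.177
(0.6493, 0.2118, 0.208) [-0.0004  0.0018  0.0005]
(0.6493, 0.2118, 0.3) [-0.0002  0.0017 -0.0915]
turn [-0.0005 -0.0023  0.0009]
offset 0.001302061735983795 0.1272337764596357
```

View pics/c1.png

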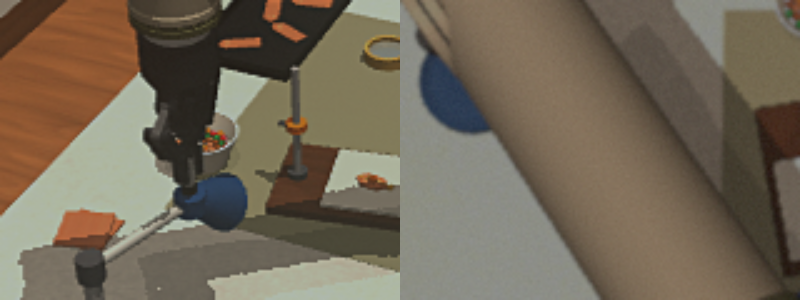

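Side view: the head now points at the stand, stub held in the fingers. Releasing and lifting.

Scaled: -0.1 m / 0.6 = -0.1667, -0.07 m / 0.6 = -0.1167.

Emit:
move_arm --plan '[{"delta_pos": [0,0,0],"turn": [0,0,0],"fingers": 0.5},{"delta_pos": [0,0,0],"turn": [0,0,0],"fingers": 0.5},{"delta_pos": [0,0,0],"turn": [0,0,0],"fingers": 0.4},{"delta_pos": [0,0,-0.05],"turn": [0,0,0],"fingers": 0.3},{"delta_pos": [0,0,-0.1167],"turn": [0,0,0],"fingers": 0},{"delta_pos": [0,0,-0.1667],"turn": [0,0,0],"fingers": 0},{"delta_pos": [0,0,-0.1667],"turn": [0,0,0],"fingers": 0}]'

```text
clock: 7.68
position: [0.6487, 0.2143, 0.3112]
ee_rot: [1.0, 0.031, 0.002, -0.001]
ft_force: [0.9, -0.0, -0.5]
grip_width: 1.003
grasp_force: 0.0
```

```bash
python3 -c "
from h import *
deltas([(.54,-.02,.31)],.06)
c=wr(snap('wrist','w2'))"
```

```text
t 7.675 p [0.6487 0.2143 0.3112] w 1.003
(0.54, -0.02, 0.31) [-0.1229  0.2271  0.0004]
turn [-0.0011 -0.0043  0.0015]
```

Scaled: 0.227 m / 0.6 = 0.3783, 0.182 m / 0.6 = 0.3033.

Emit:
move_arm --plan '[{"delta_pos": [-0.0417,0.075,0],"turn": [0,0,0],"fingers": 0},{"delta_pos": [-0.0833,0.15,0],"turn": [0,0,0],"fingers": 0},{"delta_pos": [-0.1233,0.2267,0],"turn": [0,0,0],"fingers": 0},{"delta_pos": [-0.1667,0.3033,0],"turn": [0,0,0],"fingers": 0},{"delta_pos": [-0.205,0.3783,0],"turn": [0,0,0],"fingers": 0},{"delta_pos": [-0.205,0.3783,0],"turn": [0,0,0],"fingers": 0},{"delta_pos": [-0.205,0.3783,0],"turn": [0,0,0],"fingers": 0}]'

```text
clock: 8.6
position: [0.539, -0.0201, 0.3076]
ee_rot: [1.0, 0.031, -0.0, -0.0]
ft_force: [-0.2, 0.4, 1.1]
grip_width: 0.999
grasp_force: 0.0
```

```bash
python3 -c "
from h import *
deltas([(.54,-.13,.31),(.44,-.33,.25)],.06)
c=wr(snap('wrist','w3'))
cv2.imwrite('pics/w3c.png',cv2.resize(cv2.imread('pics/w3.png'),(800,600)))"
```

```text
t 8.6 p [ 0.539  -0.0201  0.3076] w 0.999
(0.54, -0.13, 0.31) [-0.0058  0.1097 -0.0024]
(0.44, -0.33, 0.25) [-0.1178  0.3032  0.0577]
turn [-0.0002  0.0009  0.0016]
```

View pics/w3c.png

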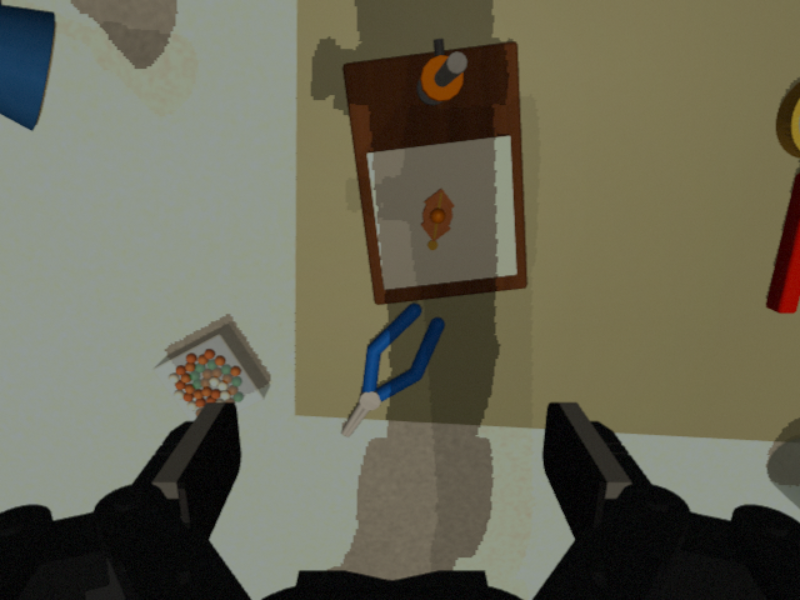

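Wrist view: collar top ring at (442,77), post top (457,62), stone (437,215), leaf tip (442,189), bail end (433,246), all in 800-wide pixels. Lamp shade clear at left.

```bash
python3 -c "
from h import *
np.set_printoptions(precision=4,suppress=True)
for tag,b in(('w3',(328,48,376,86)),('side1',(288,240,310,262))):
    c=load(tag); c=wr(c) if tag[0]=='w' else c
    h=cv2.cvtColor(c['color'],cv2.COLOR_RGB2HSV).astype(int); x0,y0,x1,y1=b
    m=np.zeros(h.shape[:2],bool); m[y0:y1,x0:x1]=((h[...,0]<22)&(h[...,1]>190)&(h[...,2]>120))[y0:y1,x0:x1]
    v,u=np.where(m); X=np.array([depth(c,a,b,0) for a,b in zip(u,v) if c['range_z'][b,a]>0]); print(tag,len(X),u.mean(),v.mean(),v.min(),v.max(),X.mean(0),np.percentile(X[:,2],[5,25,50,75,95]))
c=wr(load('w3'))
for p in((437,215),(442,189),(433,246)): print(atz(c,p[0]/1.25,p[1]/1.25,.025))
print('posttop',depth(c,457/1.25,62/1.25),atz(c,457/1.25,62/1.25,.17))
print('collar top z=.1',atz(c,353.6,61.6,.1))
S=load('side1')
print('pad z check',[depth(c,u/1.25,v/1.25)[2] for u,v in((400,180),(465,265))],'bench',depth(c,200,60)[2])
"
```

```text
w3 496 350.794 65.408 48 79 [ 0.6487 -0.0418  0.0944] [0.0932 0.0938 0.0944 0.095  0.0956]
side1 19 298.6842105263158 249.31578947368422 247 253 [ 0.646  -0.0403  0.0931] [0.088  0.0919 0.0932 0.095  0.0989]
[ 0.5584 -0.0544  0.025 ]
[ 0.5786 -0.0565  0.025 ]
[ 0.5336 -0.0534  0.025 ]
posttop [ 0.6513 -0.0438  0.1704] [ 0.6513 -0.0438  0.17  ]
collar top z=.1 [ 0.651  -0.0432  0.1   ]
pad z check [np.float64(0.020920313438041405), np.float64(0.02081821194562472)] bench 0.0008370821764407399
```

Scaled: 0.11 m / 0.6 = 0.1833, 0.055 m / 0.6 = 0.0917.

Emit:
move_arm --plan '[{"delta_pos": [-0.005,0.0917,0],"turn": [0,0,0],"fingers": 0},{"delta_pos": [-0.01,0.1833,0],"turn": [0,0,0],"fingers": 0},{"delta_pos": [-0.01,0.1833,0],"turn": [0,0,0],"fingers": 0},{"delta_pos": [-0.01,0.1833,0],"turn": [0,0,0],"fingers": 0}]'

```text
clock: 9.15
position: [0.5405, -0.1288, 0.3079]
ee_rot: [0.999, 0.032, -0.0, -0.001]
ft_force: [-0.9, 0.2, -0.0]
grip_width: 1.0
grasp_force: 0.0
```

```bash
python3 -c "
from h import *
deltas([(.46,-.33,.25)],.06)
c=wr(snap('wrist','w4'))
cv2.imwrite('pics/w4c.png',cv2.resize(cv2.imread('pics/w4.png')[0:240,120:440],(800,600),interpolation=cv2.INTER_CUBIC))"
```

```text
t 9.15 p [ 0.5405 -0.1288  0.3079] w 1.0
(0.46, -0.33, 0.25) [-0.0932  0.1958  0.0577]
turn [-0.0012  0.0003  0.0039]
```

View pics/w4c.png

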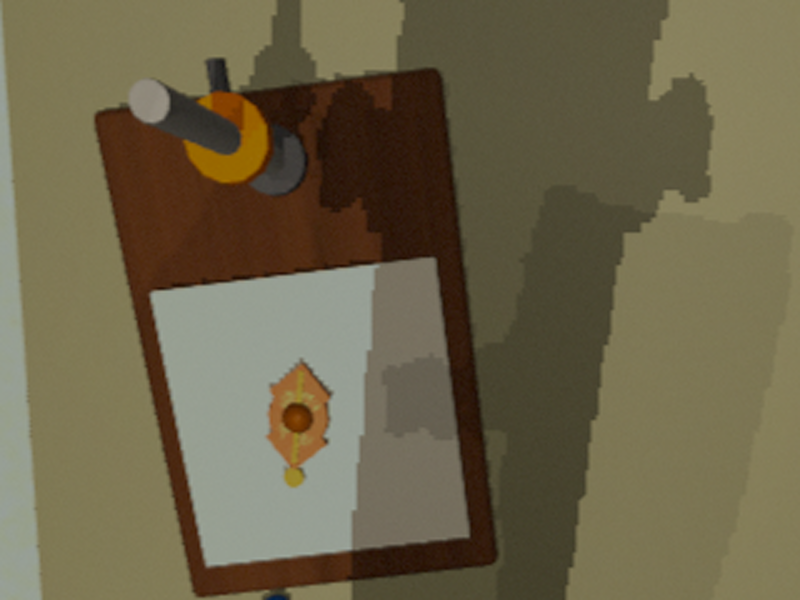

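Wrist view: collar ring centre (227,138) in the crop, i.e. full-frame (210.8,55.2); leaf centred on stone (298,417) → (239,167).

```bash
python3 -c "
from h import *
A=wr(load('w3'));B=wr(load('w4'))
print(tri(A,(353.6,61.6),B,(210.8,55.2)),'post',tri(A,(457/1.25,62/1.25),B,(180,40.4)),'stone',tri(A,(349.6,172),B,(239.2,166.8)))
c=B;h=cv2.cvtColor(c['color'],cv2.COLOR_RGB2HSV).astype(int)
m=np.zeros(h.shape[:2],bool); m[30:80,185:235]=((h[...,0]<25)&(h[...,1]>190)&(h[...,2]>150))[30:80,185:235]
v,u=np.where(m);X=np.array([depth(c,a,b,0) for a,b in zip(u,v)]);print(np.median(X[:,2]),u.mean(),v.mean(), depth(c,190,150)[2],depth(c,180,40.4))
deltas([(.48,-.35,.25)],.06)"
```

```text
(array([ 0.65141964, -0.04380126,  0.09233565]), np.float64(0.0005876571598250869)) post (array([ 0.65124734, -0.04383421,  0.16987328]), np.float64(0.00018999907664080755)) stone (array([ 0.55820469, -0.0545775 ,  0.0236548 ]), np.float64(2.937164780246023e-05))Traceback (most recent call last):
  File "<string>", line 7, in <module>
    v,u=np.where(m);X=np.array([depth(c,a,b,0) for a,b in zip(u,v)]);print(np.median(X[:,2]),u.mean(),v.mean(), depth(c,190,150)[2],depth(c,180,40.4))
                      ~~~~~~~~^^^^^^^^^^^^^^^^^^^^^^^^^^^^^^^^^^^^^^
ValueError: setting an array element with a sequence. The requested array has an inhomogeneous shape after 1 dimensions. The detected shape was (386,) + inhomogeneous part.
```

Scaled: 0.215 m / 0.6 = 0.3583, 0.155 m / 0.6 = 0.2583.

Emit:
move_arm --plan '[{"delta_pos": [-0.0333,0.0833,0.0167],"turn": [0,0,0],"fingers": 0},{"delta_pos": [-0.0667,0.1667,0.05],"turn": [0,0,0],"fingers": 0},{"delta_pos": [-0.1,0.2583,0.0833],"turn": [0,0,0],"fingers": 0},{"delta_pos": [-0.125,0.3583,0.0967],"turn": [0,0,0],"fingers": 0},{"delta_pos": [-0.125,0.3583,0.0967],"turn": [0,0,0],"fingers": 0},{"delta_pos": [-0.125,0.3583,0.0967],"turn": [0,0,0],"fingers": 0}]'

```text
clock: 9.95
position: [0.4797, -0.3479, 0.2503]
ee_rot: [0.999, 0.032, 0.0, -0.0]
ft_force: [0.4, 0.5, -0.1]
grip_width: 1.0
grasp_force: 0.0
```

```bash
python3 -c "
from h import *
deltas([(.573,-.35,.10),(.573,-.35,.02)],.06)
c=wr(snap('wrist','w5'))
h=cv2.cvtColor(c['color'],cv2.COLOR_RGB2HSV).astype(int)
m=(((h[...,0]<8)|(h[...,0]>172))&(h[...,1]>200)&(h[...,2]>130)); m[350:]=0
n,l,st,ce=cv2.connectedComponentsWithStats(m.astype(np.uint8));i=1+st[1:,4].argmax();v,u=np.where(l==i);print(st[i])
X=np.array([atz(c,a,b,.0195) for a,b in zip(u,v)]);mu=X.mean(0);d=np.linalg.svd(X-mu,full_matrices=False)[2][0];d*=np.sign(d[0]);s=(X-mu)@d
D=np.array([depth(c,a,b,0) for a,b in zip(u,v) if c['range_z'][b,a]>0]);print('handle',mu,d,s.min(),s.max(),np.median(D[:,2]))
end=mu+d*s.min();print('lens',end+d*.157,'grip',end+d*.082,'yaw',np.arctan2(d[1],d[0]))
m=((h[...,0]>18)&(h[...,0]<32)&(h[...,1]>185)&(h[...,2]>110)); m[350:]=0
n,l,st,ce=cv2.connectedComponentsWithStats(m.astype(np.uint8));i=1+st[1:,4].argmax();print(st[i]);x,y,w,hh,_=st[i];print(atz(c,x+w/2,y+hh/2,.018))
cv2.imwrite('pics/w5c.png',c['color'][:,:,::-1])"
```

```text
t 9.95 p [ 0.4797 -0.3479  0.2503] w 1.0
(0.573, -0.35, 0.1) [0.0929 0.0083 0.1504]
(0.573, -0.35, 0.02) [0.0929 0.0083 0.2304]
turn [-0.0009 -0.0006  0.0043]
[ 318  108   15   78 1019]
handle [ 0.52538111 -0.3548904   0.0195    ] [9.99264374e-01 3.83498556e-02 1.45251269e-28] -0.030747353277381064 0.03273399338864819 0.019707915448083257
lens [ 0.65154088 -0.35004863  0.0195    ] grip [ 0.57659605 -0.35292486  0.0195    ] yaw 0.038359262125847025
[310   0  54  26 296]
[ 0.62806056 -0.35649801  0.018     ]
```

Scaled: 0.234 m / 0.6 = 0.39, 0.009 m / 0.6 = 0.015, 0.01 rad / 1.5708 = 0.0064.

Emit:
move_arm --plan '[{"delta_pos": [0.0667,0.0067,0.0833],"turn": [0,0,0],"fingers": 0},{"delta_pos": [0.1333,0.015,0.15],"turn": [0,0,0.0064],"fingers": 0},{"delta_pos": [0.1567,0.015,0.2333],"turn": [0,0,0.0064],"fingers": 0},{"delta_pos": [0.1567,0.015,0.3167],"turn": [0,0,0.0064],"fingers": 0.2},{"delta_pos": [0.1567,0.015,0.3667],"turn": [0,0,0.0064],"fingers": 0.3},{"delta_pos": [0.1567,0.015,0.3883],"turn": [0,0,0.0064],"fingers": 0.5},{"delta_pos": [0.1567,0.015,0.39],"turn": [0,0,0.0064],"fingers": 0.7},{"delta_pos": [0.1567,0.015,0.39],"turn": [0,0,0.0064],"fingers": 1},{"delta_pos": [0.1567,0.015,0.39],"turn": [0,0,0.0064],"fingers": 1},{"delta_pos": [0.1567,0.015,0.39],"turn": [0,0,0.0064],"fingers": 1},{"delta_pos": [0.1567,0.015,0.39],"turn": [0,0,0.0064],"fingers": 1}]' --force 50

```text
clock: 11.38
position: [0.5738, -0.3532, 0.018]
ee_rot: [1.0, 0.026, 0.001, 0.001]
ft_force: [-0.2, 0.6, 7.3]
grip_width: 0.166
grasp_force: 52.2
```

Scaled: -0.13 m / 0.6 = -0.2167, -0.1 m / 0.6 = -0.1667.

Emit:
move_arm --plan '[{"delta_pos": [0,0,-0.0167],"turn": [0,0,0],"fingers": 1},{"delta_pos": [0,0,-0.05],"turn": [0,0,0],"fingers": 1},{"delta_pos": [0,0,-0.1],"turn": [0,0,0],"fingers": 1},{"delta_pos": [0,0,-0.1667],"turn": [0,0,0],"fingers": 1},{"delta_pos": [0,0,-0.2167],"turn": [0,0,0],"fingers": 1},{"delta_pos": [0,0,-0.2167],"turn": [0,0,0],"fingers": 1},{"delta_pos": [0,0,-0.2167],"turn": [0,0,0],"fingers": 1},{"delta_pos": [0,0,-0.2167],"turn": [0,0,0],"fingers": 1}]'

```text
clock: 12.38
position: [0.5722, -0.3527, 0.1451]
ee_rot: [1.0, 0.026, -0.001, -0.0]
ft_force: [-0.3, 1.1, -0.5]
grip_width: 0.17
grasp_force: 51.2
```

```bash
python3 -c "
from h import *
np.set_printoptions(precision=4,suppress=True)
deltas([],.05)
c=wr(snap('wrist','w6'));snap('side','side2');t=snap('top','top2');print(c['obs']['ee_rot'])
W=cv2.resize(cv2.imread('pics/w6.png'),(400,300));S=cv2.resize(cv2.imread('pics/side2.png')[140:260,320:480],(400,300));
cv2.imwrite('pics/c6.png',np.hstack([W,S]))
o=c['obs'];R=Ro.from_quat(o['ee_rot']);z=c['range_z']
# loupe points via wrist depth: in tool frame
V,U=np.mgrid[0:480:2,0:640:2]; Z=z[::2,::2]; ok=(Z>0)&(Z<.35)
P=np.stack([(U-c['cx'])/c['fx']*Z,(V-c['cy'])/c['fy']*Z,Z],-1)[ok]; M=np.array(c['tool_from_camera']);Q=P@M[:3,:3].T+M[:3,3]
k=(Q[:,2]>-.02)&(Q[:,2]<.03)&(abs(Q[:,1])<.05)&(Q[:,0]>.035);Q=Q[k];print(len(Q),Q.min(0),Q.max(0))
for a in np.arange(.035,.115,.01):
    q=Q[(Q[:,0]>=a)&(Q[:,0]<a+.01)]; 
    if len(q): print(round(a,3),len(q),np.median(q,0),q[:,1].min(),q[:,1].max())
"
```

```text
t 12.375 p [ 0.5722 -0.3527  0.1451] w 0.17
turn [-0.001   0.0017  0.0018]
[ 0.9997  0.0259 -0.0009 -0.0005]
9782 [ 0.035  -0.0329 -0.003 ] [0.1081 0.0317 0.0086]
0.035 240 [0.0398 0.0002 0.0023] -0.005836316490278716 0.005582220182980079
0.045 920 [ 0.0511 -0.0004 -0.0001] -0.02370678427347755 0.02298474676546417
0.055 1392 [ 0.0602 -0.0004  0.0051] -0.030416102850476964 0.02915833828023373
0.065 1676 [ 0.0702 -0.0004  0.0052] -0.03248139013003807 0.031622676732427135
0.075 1848 [ 0.0799 -0.0004  0.0053] -0.03288213477232594 0.031660098566085586
0.085 1831 [ 0.0898 -0.0004  0.0052] -0.031357977332062824 0.030244088842657176
0.095 1612 [ 0.0997 -0.0003  0.0019] -0.026832233893704486 0.025972124155867426
0.105 263 [ 0.1063 -0.0003 -0.0004] -0.015309584570718147 0.01412028905041829
```

View pics/c6.png

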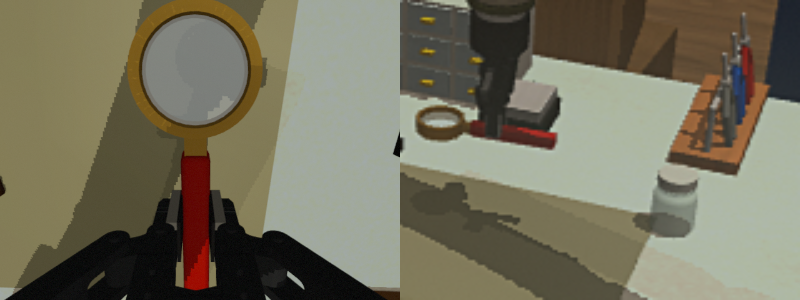

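Lens held level, seen at (200,70) in the left half (wrist) with handle between the pads; side shows it in the air, level. Moving over the pendant.

```bash
python3 -c "
from h import *
deltas([(.4806,-.059,.145),(.4806,-.059,.0972)],.052)"
```

```text
t 12.525 p [ 0.5725 -0.3527  0.1455] w 0.166
(0.4806, -0.059, 0.145) [-0.0766 -0.2981  0.0008]
(0.4806, -0.059, 0.0972) [-0.0765 -0.2981  0.0486]
turn [-0.0007  0.001  -0.0001]
```

Scaled: -0.298 m / 0.6 = -0.4967, -0.0765 m / 0.6 = -0.1275.

Emit:
move_arm --plan '[{"delta_pos": [-0.025,-0.05,0],"turn": [0,0,0],"fingers": 1},{"delta_pos": [-0.05,-0.1167,0],"turn": [0,0,0],"fingers": 1},{"delta_pos": [-0.075,-0.1833,0],"turn": [0,0,0],"fingers": 1},{"delta_pos": [-0.1,-0.25,0],"turn": [0,0,0],"fingers": 1},{"delta_pos": [-0.1167,-0.3167,0],"turn": [0,0,0],"fingers": 1},{"delta_pos": [-0.1275,-0.3833,0],"turn": [0,0,0],"fingers": 1},{"delta_pos": [-0.1275,-0.4417,0],"turn": [0,0,0],"fingers": 1},{"delta_pos": [-0.1275,-0.4833,0.0083],"turn": [0,0,0],"fingers": 1},{"delta_pos": [-0.1275,-0.4967,0.0333],"turn": [0,0,0],"fingers": 1},{"delta_pos": [-0.1275,-0.4967,0.0583],"turn": [0,0,0],"fingers": 1},{"delta_pos": [-0.1275,-0.4967,0.08],"turn": [0,0,0],"fingers": 1},{"delta_pos": [-0.1275,-0.4967,0.08],"turn": [0,0,0],"fingers": 1}]'

```text
clock: 14.02
position: [0.4802, -0.06, 0.0968]
ee_rot: [1.0, 0.025, -0.001, -0.0]
ft_force: [-0.7, -0.2, -1.7]
grip_width: 0.168
grasp_force: 51.2
```

Emit:
move_arm --plan '[{"delta_pos": [0,0,0],"turn": [0,0,0],"fingers": 1},{"delta_pos": [0,0,0],"turn": [0,0,0],"fingers": 1},{"delta_pos": [0,0,0],"turn": [0,0,0],"fingers": 1},{"delta_pos": [0,0,0],"turn": [0,0,0],"fingers": 1}]'

```text
clock: 14.52
position: [0.4811, -0.0593, 0.0985]
ee_rot: [1.0, 0.026, 0.0, 0.0]
ft_force: [-0.0, 0.3, -0.4]
grip_width: 0.17
grasp_force: 51.2
```

```bash
python3 -c "
from h import *
np.set_printoptions(precision=4,suppress=True)
deltas([(.4806,-.059,.0972)],.052)
c=wr(snap('wrist','w7'));S=snap('side','side3');T=snap('top','top3');print(c['obs']['ee_rot'],c['obs']['ft_force'])
def ctr(c,z,box,f):
    h=cv2.cvtColor(c['color'],cv2.COLOR_RGB2HSV).astype(int);m=f(h);k=np.zeros_like(m);x0,y0,x1,y1=box;k[y0:y1,x0:x1]=m[y0:y1,x0:x1]
z=c['range_z'];V,U=np.mgrid[0:480,0:640];ok=(z>0)&(z<.35)
P=np.stack([(U-c['cx'])/c['fx']*z,(V-c['cy'])/c['fy']*z,z],-1);X=(P-np.array(c['t']))@np.array(c['R'])
k=ok&(X[...,0]>.51)&(X[...,0]<.6)&(abs(X[...,1]+.055)<.045)&(X[...,2]>.07)&(X[...,2]<.13);Q=X[k];print(Q.min(0),Q.max(0))
r=np.hypot(Q[:,0]-.557,Q[:,1]+.0545)
for n,s in(('+x',Q[:,0]>.58),('-x',(Q[:,0]<.534)&(r<.032)),('+y',Q[:,1]>-.03),('-y',Q[:,1]<-.079)): print(n,np.median(Q[s&(r>.027),2]))
# collar in same view
h=cv2.cvtColor(c['color'],cv2.COLOR_RGB2HSV).astype(int)
k=ok*0+((X[...,0]>.62)&(X[...,0]<.68)&(abs(X[...,1]+.044)<.03)&(X[...,2]>.06)&(X[...,2]<.12)&(z>0));print('collar',k.sum(),np.median(X[k>0][:,2]) if k.sum() else None)
W=cv2.resize(cv2.imread('pics/w7.png'),(400,300));s=cv2.resize(cv2.imread('pics/side3.png')[190:310,250:410],(400,300));
cv2.imwrite('pics/c7.png',np.hstack([W,s]))"
```

```text
t 14.525 p [ 0.4811 -0.0593  0.0985] w 0.17
(0.4806, -0.059, 0.0972) [-0.0005 -0.0004  0.0013]
turn [ 0.0003 -0.0004 -0.0002]
[0.9997 0.0259 0.0002 0.0001] [-0.0114  0.2542 -0.4173]
[ 0.51   -0.0874  0.0843] [ 0.5893 -0.0226  0.102 ]
+x 0.09897102657809533
-x 0.09927131122083058
+y 0.09920450169954018
-y 0.09906348767269643
collar 0 None
```

View pics/c7.png

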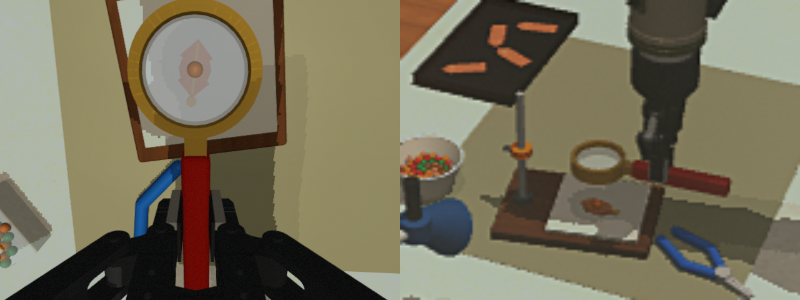

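Wrist: pendant centred in the level lens (195,70); side: lens at the collar's height, clear of post and pad. A small trim down, then check the lamp.

Scaled: 0.001 m / 0.6 = 0.0017.

Emit:
move_arm --plan '[{"delta_pos": [0,0,0.0017],"turn": [0,0,0],"fingers": 1},{"delta_pos": [0,0,0.0017],"turn": [0,0,0],"fingers": 1},{"delta_pos": [0,0,0.0017],"turn": [0,0,0],"fingers": 1},{"delta_pos": [0,0,0.0017],"turn": [0,0,0],"fingers": 1}]'

```text
clock: 15.18
position: [0.4811, -0.0592, 0.0973]
ee_rot: [1.0, 0.026, 0.0, 0.0]
ft_force: [-0.2, 0.4, -0.4]
grip_width: 0.172
grasp_force: 51.2
```

```bash
python3 -c "
from h import *
T=load('top3');z=T['range_z'];V,U=np.mgrid[0:480,0:640]
P=np.stack([(U-T['cx'])/T['fx']*z,(V-T['cy'])/T['fy']*z,z],-1);X=(P-np.array(T['t']))@np.array(T['R'])
k=(X[...,2]>.205)&(X[...,2]<.235)&(np.hypot(X[...,0]-.692,X[...,1]-.3335)<.16)&(z>0);s=np.median(X[k],0);print(k.sum(),s)
d=s[:2]-[.692,.3335];n=np.hypot(*d);d/=n;p=np.array([.556,-.0545])-[.692,.3335];print(n,d[0]*p[1]-d[1]*p[0])
o=get_obs();print(o['position'],o['joint_velocities'].round(4),o['grasp_force'])"
```

```text
52 [0.65030785 0.21143654 0.22340649]
0.12898729586076388 -0.0032877400816775093
[ 0.48106744 -0.05923522  0.09732449] [ 0.0005 -0.0002  0.0005  0.0015 -0.0007  0.001  -0.0002] 51.228142976760864
```

```bash
python3 -c "
from workcell import hand_in; print(hand_in())"
```

```text
the job is handed in; nothing more can be done
None
```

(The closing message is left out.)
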